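# Put away the dried glassware and lids on the lab bench

### The arm

A 6-joint arm with a two-finger parallel gripper is mounted at the origin on the work surface. World frame = base frame: x ahead of the robot, y to its left, z up, the work surface at z = 0. Lengths are in m, angles in rad, forces in N, time in s.
With the tool pointing down it reaches from about 0.375 to 0.9 m from the base axis. Payload 3.1 kg.
Tool frame: the origin (TCP) lies at the centre of the arm's flange, where the gripper is bolted on; the fingertips stand robot.tip_extent ahead of it and the grasp point (between the pads) lies 164 mm ahead of it (robot.tip_extent is the distance from the TCP to the fingertips, in m); z points along the fingers, y is the line along which they close (so a half turn about z gives the same grasp; the last joint's range is limited). The gripper opens to 87 mm and grips with 3 to 60 N. Pads are 19 mm wide; open, the fingers measure 117 mm over their backs; the gripper's body (75 mm by 190 mm) begins 51 mm behind the grasp point.
Start: joints at [-1.341, 0.527, 1.433, -0, 1.181, -0.178], TCP at [0.248, -0.574, 0.405] pointing down, gripper open.
Joint ranges: [-3.08, 3.08], [-0.75, 2.2], [0.22, 2.44], [-1.43, 4.57], [0, 2.65], [-2.85, 2.85]. Speed limits (rad/s): [2.79, 2.79, 3.14, 3.14, 3.14, 3.14].

### API

Orientations are given as a unit quaternion [x, y, z, w].
In Python, from rig import get_obs, camera, hand_in, cut_out, robot gives the robot as it stands.
- The arm moves only by the tool step_arm, never from a script. Its argument "rows" is a list of rows, each a list of 6 numbers: the shift along the world's x, y, z in m, then the turn, a rotation vector about the world's x, y, z in degrees. A call has 1 to 12 rows; each row shifts and turns the commanded pose from where the row before left it; what a row does not reach is not made up. A row lasts 1/8 s, in which the tool goes at most 62.5 mm and 10.7 degrees, less where a joint would pass 70% of its speed; a pose out of reach is approached as far as the arm can. A call is refused whole if a number of a shift passes 0.0625 or a number of a turn 10.7, either way. A call with a gripper value outside its range is refused whole. "jaw" is the finger opening in m, from 0 to 0.087, set as the call begins (left out, the last holds). The fingers move at their own pace and stop on an object; "squeeze" is the grip in N (left out, the last holds). Time passes only in rows, so rows that do not move let the fingers close. It gives the time, the measured TCP pose, the force, the opening and the grip force at its end, in the units of the state.
- get_obs(): the state, without advancing time (a new reading comes with each control period).
- camera(name): name is "scene" or "top" or "wrist"; returns a dict with "pixels" (384x512x3 uint8, blue, green, red), "depth" (384x512 float32, m along the optical axis (not along the pixel's ray), 0 where there is no reading), "fov_y" (degrees; the focal length in pixels is half the picture's height over the tangent of half this angle, whatever the lens; pixels are square), "cx", "cy" (the principal point, pixels), "extrinsics" (4x4, takes a point from camera to world coordinates); the wrist camera has in their place "mount" (4x4, takes a point from camera to tool coordinates, whose origin is the TCP and whose axes are the flange's). Camera axes: x right, y up, looking along -z (the intrinsics and any distortion apply to the point x, -y, -z); pixel columns grow to the right and rows downward; lengths in m; the calibration is good to about 2 mm. A picture is of the moment at which its call begins: read the wrist's pose just before it.
- hand_in(): hands the job in; it is judged then, once.
Trained networks look in the newest picture that a camera, given by its name, has taken for a name from the list of things; names that differ only in an ending like _2 or _b are one class to them, and where a whole thing is asked for, a point or a joint stands for the part that bears it (a point fixed in the world has none). Each returns a list of dicts, best first, with "confidence" (0 to 1); they miss things now and then, are a little off and sometimes report something else, mostly with a low value. They report only what shows in the picture. A call takes as long as a camera call. They do not tell look-alikes from the thing itself.
- cut_out(label, camera): "region" (384x512 bool, what is visible of it) and "extent" ([centre column, centre row, width, height] in pixels, round what is visible of it).
The state is a dict: "time": time; "q": joint angles; "joint_velocities": joint speeds; "joint_torque": joint torques, N m; "position": TCP position; "tool_rot": TCP orientation; "ft_force": force on the tool from outside, world axes, zero at the start; "moment": the same for the moment, N m; "grip_width": finger opening in m; "grip_force": force on a finger pad.
Only numpy, scipy, OpenCV 4.12 (cv2) and the standard library are available. Lean on these libraries where they do the work, as an engineer would, in place of code of your own. Each camera call takes 0.05 s, during which the arm holds its last target. There are 200 camera calls.

### The job

Sort the things scattered on the bench into their places: stand one amber vial upright in each of the two bays of the yellow rack, stand the black rubber stopper wide end up in the grey rectangular tray, and put the two domed aluminium lids, upside down as they lie now, in the round grey dish as one stack, with the deep lid at the bottom in the dish and the shallow lid seated squarely in its mouth. Set everything down and let go, and leave the glass beaker standing where it is.

Things in the scene. Friction and masses are not known exactly. Their poses are not given: they have to be found in the camera images.
- deep_lid: Deep domed aluminium lid lying upside down (mouth up), narrower and taller than the other: 44 mm tall, 70 g. Flat crown 30 mm across at z = 0, dome widening to 46 mm at z = 28 mm, then a step out to an upright round rim 54 mm across, z = 28 to 44 mm (grip its outside). Mouth 48 mm wide, ledge at z = 31 mm, hollow dome below. Origin: centre of crown underside; z up out of the mouth.
- shallow_lid: Shallow domed aluminium lid lying upside down (mouth up), wider and lower: 28 mm tall, 60 g. Flat crown 30 mm across at z = 0, dome widening to 43 mm at z = 14 mm, then a flat step out to an upright rim 64 mm across, z = 14 to 28 mm (grip its outside). Seated, the step rests on the deep lid rim, origin 30 mm above the deep lid origin. Origin: centre of crown underside; z up out of the mouth.
- vial_a: Amber glass vial with a flat white cap, a cylinder 26 mm across and 70 mm tall (the top 14 mm is the cap), about 40 g, standing upright on the bench at the start; one of two alike, vial_b is the other. Origin: centre of its underside; z up along its axis. Either vial may go in either bay.
- vial_b: Amber glass vial with a flat white cap, a cylinder 26 mm across and 70 mm tall (the top 14 mm is the cap), about 40 g, standing upright on the bench at the start; one of two alike, vial_a is the other. Origin: centre of its underside; z up along its axis. Either vial may go in either bay.
- stopper: Solid black rubber stopper, a tapered plug 36 mm tall, 32 mm across at the bottom and 40 mm across at the top, about 50 g, standing on its narrow end. Origin: centre of its underside; z up along its axis.
- lid_dish: Round grey plastic dish fixed to the bench, where the lids are stacked: 76 mm across outside, 66 mm inside, 14 mm tall, its floor 4 mm above the bench. The deep lid stands in it on its crown. Origin: centre of its underside; z up.
- rack: Yellow plastic vial rack fixed to the bench, an open-topped box with two square bays side by side: outside 56 mm in its x, 107 mm in its y, 35 mm tall; walls and divider 5 mm; bays 46 x 46 mm with floor 5 mm above the bench, centred at y = +25.5 mm and y = -25.5 mm (x = 0) in its frame. Origin: centre of its underside; z up.
- tray: Grey plastic rectangular open tray fixed to the bench, for the stopper: outside 92 mm in its x, 112 mm in its y, 22 mm tall, walls 4 mm, floor 4 mm above the bench. Origin: centre of its underside; z up.
- beaker: Empty clear glass beaker, 60 mm across, 75 mm tall, standing among the things; a bystander to be left alone. Origin: centre of its underside; z up.
Mind the look-alikes: they are no part of the job. What is shaped like the shallow_lid but pink is not meant.

How it is judged:
At the end, for the whole second after the job is handed in: Deep lid on the dish floor within 18 mm of its centre; shallow lid seated in it (26 to 34 mm higher, within 6 mm of its axis); one vial on the floor of each bay; stopper on the tray floor; lids open side up, stopper wide end up, all upright within 0.12 rad, released, at rest (below 20 mm/s) (horizontal distance between deep_lid and lid_dish below 0.018 m and z of deep_lid in the frame of lid_dish between 0.001 and 0.008 m and horizontal distance between shallow_lid and deep_lid below 0.006 m and z of shallow_lid in the frame of deep_lid between 0.026 and 0.034 m and (((x of vial_a in the frame of rack between -0.013 and 0.013 m and y of vial_a in the frame of rack between 0.012 and 0.039 m and z of vial_a in the frame of rack between 0.002 and 0.01 m) and (x of vial_b in the frame of rack between -0.013 and 0.013 m and y of vial_b in the frame of rack between -0.039 and -0.012 m and z of vial_b in the frame of rack between 0.002 and 0.01 m)) or ((x of vial_a in the frame of rack between -0.013 and 0.013 m and y of vial_a in the frame of rack between -0.039 and -0.012 m and z of vial_a in the frame of rack between 0.002 and 0.01 m) and (x of vial_b in the frame of rack between -0.013 and 0.013 m and y of vial_b in the frame of rack between 0.012 and 0.039 m and z of vial_b in the frame of rack between 0.002 and 0.01 m))) and x of stopper in the frame of tray between -0.03 and 0.03 m and y of stopper in the frame of tray between -0.04 and 0.04 m and z of stopper in the frame of tray between 0.002 and 0.008 m and angle between each of deep_lid, shallow_lid, vial_a, vial_b, stopper's own z axis and vertical below 0.12 rad and linear speed of each of deep_lid, shallow_lid, vial_a, vial_b, stopper below 0.02 m/s); the robot touches nothing.
It fails at once if the beaker is moved more than 30 mm or tipped (distance of beaker from where it was at the start of the episode above 0.03 m or angle between beaker's own z axis and vertical above 0.3 rad).
It also fails if it takes over 128 s, if anything falls off the work surface, if the arm or the gripper's body presses on something with over 40 N, if the wrist force passes 120 N, or if a joint passes its speed limit or range.

## Working session

There is one attempt and no reset: what is moved stays moved. The work goes in short steps, Python scripts to look and compute and a tool call to move; the robot and the scene stay as the last step left them, time stands still between calls to the robot, and variables do not carry over. Pictures are saved under pics/ and viewed, at most 14 in all, crops included, and the job is handed in when it is done.

Besides the shell and the picture viewer there is one more tool, called after "Request:" as name([rows], argument=value, ...), one row to a line, values as JSON. step_arm: Moves the arm, as the interface text tells. Its arguments: {"type":"object","properties":{"rows":{"type":"array"},"jaw":{"type":"number"},"squeeze":{"type":"number"}},"required":["rows"]}

```bash
mkdir -p pics; ls; cat > h.py <<'E'
import numpy as np, cv2
from rig import get_obs, camera, hand_in, cut_out, robot
from scipy.spatial.transform import Rotation as R
def cloud(c,E):
    h,w=c["depth"].shape; f=h/2/np.tan(np.radians(c["fov_y"])/2)
    v,u=np.mgrid[:h,:w]; d=c["depth"]
    P=np.stack([(u-c["cx"])/f*d,-(v-c["cy"])/f*d,-d],-1)
    return P@E[:3,:3].T+E[:3,3]
def wristE(c,o):
    T=np.eye(4);T[:3,:3]=R.from_quat(o["tool_rot"]).as_matrix();T[:3,3]=o["position"];return T@c["mount"]
def snap(name):
    o=get_obs(); c=camera(name)
    E=wristE(c,o) if name=="wrist" else c["extrinsics"]
    return c,cloud(c,E)
E
python3 - <<'E'
from h import *
o=get_obs(); print(o["time"],o["position"],o["tool_rot"],robot.tip_extent)
for n in ("top","scene"):
    c,W=snap(n); np.savez(n+".npz",W=W,px=c["pixels"]); print(n,c["fov_y"],{k:v for k,v in c.items() if k not in("pixels","depth","extrinsics")}, c["extrinsics"][:3,3])
    cv2.imwrite(f"pics/{n}0.png",c["pixels"])
    for l in ["deep_lid","shallow_lid","vial_a","stopper","lid_dish","rack","tray","beaker"]:
        for r in cut_out(l,n):
            m=r["region"]&(c["depth"]>0); P=W[m]
            if len(P)<5: continue
            zt=np.percentile(P[:,2],95); T=P[P[:,2]>zt-.006]
            print(l,round(r["confidence"],2),np.round(r["extent"]).astype(int),"ztop %.3f"%zt,"top bbox mid",np.round((T.min(0)+T.max(0))/2,3)[:2],"size",np.round(np.ptp(T,0),3)[:2])
E
```

```text
pics
0.0 [ 0.24780291 -0.57339639  0.40375483] [ 9.79281058e-01  2.02502885e-01 -5.41830824e-05 -1.08979363e-03] 0.1822
top 52.857085629020915 {'fov_y': 52.857085629020915, 'cx': 255.77221803750297, 'cy': 190.94607848160655} [0.47084    0.00935794 1.02156612]
deep_lid 0.73 [194 154  24  22] ztop 0.046 top bbox mid [0.613 0.175] size [0.052 0.051]
shallow_lid 0.91 [340 158  25  28] ztop 0.030 top bbox mid [ 0.603 -0.207] size [0.06  0.063]
shallow_lid 0.72 [380 128  28  26] ztop 0.030 top bbox mid [ 0.68  -0.308] size [0.064 0.063]
shallow_lid 0.54 [265 154  51  45] ztop 0.023 top bbox mid [ 0.614 -0.005] size [0.115 0.127]
vial_a 0.55 [159 235  16   9] ztop 0.073 top bbox mid [0.406 0.26 ] size [0.022 0.025]
vial_a 0.43 [356 242  20  11] ztop 0.072 top bbox mid [ 0.385 -0.237] size [0.024 0.025]
stopper 0.55 [235 206  17  20] ztop 0.040 top bbox mid [0.477 0.073] size [0.038 0.036]
lid_dish 0.77 [418 206  29  30] ztop 0.016 top bbox mid [ 0.486 -0.402] size [0.073 0.075]
lid_dish 0.57 [264 156  50  44] ztop 0.023 top bbox mid [ 0.614 -0.005] size [0.115 0.127]
rack 0.82 [115 192  48 
[... 836 characters left out ...]
ial_a 0.62 [374 236  21  23] ztop 0.072 top bbox mid [0.407 0.263] size [0.026 0.024]
stopper 0.53 [193  94  28  23] ztop 0.015 top bbox mid [ 0.486 -0.399] size [0.075 0.079]
stopper 0.49 [301 203  15  23] ztop 0.038 top bbox mid [0.478 0.076] size [0.039 0.038]
lid_dish 0.68 [193  93  27  20] ztop 0.015 top bbox mid [ 0.486 -0.399] size [0.075 0.079]
rack 0.74 [377 310  43  54] ztop 0.036 top bbox mid [0.518 0.389] size [0.089 0.116]
tray 0.77 [238 211  61  50] ztop 0.022 top bbox mid [0.615 0.   ] size [0.117 0.13 ]
tray 0.28 [254 108  10  25] ztop 0.072 top bbox mid [ 0.386 -0.233] size [0.024 0.024]
beaker 0.96 [268 149  20  32] ztop 0.075 top bbox mid [ 0.452 -0.086] size [0.061 0.06 ]
```

```bash
python3 - <<'E'
from h import *
d=np.load("top.npz");W=d["W"];px=d["px"]
cv2.imwrite("pics/a.png",cv2.resize(px[90:280,80:450],None,fx=2.1,fy=2.1,interpolation=cv2.INTER_CUBIC))
for n in("top","scene"):
    d=np.load(n+".npz");W=d["W"];px=d["px"]
    for nm,(x,y),z0,z1 in [("rack",(.517,.386),.028,.042),("tray",(.614,-.003),.016,.028)]:
        m=(abs(W[...,0]-x)<.075)&(abs(W[...,1]-y)<.08)&(W[...,2]>z0)&(W[...,2]<z1)
        r=cv2.minAreaRect((W[m][:,:2]*1000).astype(np.float32)); print(n,nm,r)
    for nm,(x,y) in [("s1",(.604,-.206)),("s2",(.68,-.307))]:
        m=(np.hypot(W[...,0]-x,W[...,1]-y)<.03)&(W[...,2]>.005); print(nm,px[m].mean(0))
E
```

```text
top rack ((515.4151611328125, 385.891357421875), (108.96235656738281, 56.20530319213867), 67.49911499023438)
top tray ((613.5074462890625, -4.8702545166015625), (92.48958587646484, 112.03351593017578), 15.930211067199707)
s1 [92.57440476 94.39880952 93.81547619]
s2 [ 75.31104651  62.18604651 107.625     ]
scene rack ((517.0804443359375, 388.1308288574219), (108.79122161865234, 56.871665954589844), 67.60493469238281)
scene tray ((614.59716796875, -1.27789306640625), (93.88158416748047, 114.09204864501953), 15.788108825683594)
s1 [81.94181818 85.96727273 87.92363636]
s2 [ 66.99616858  56.96934866 102.90421456]
```

View pics/a.png

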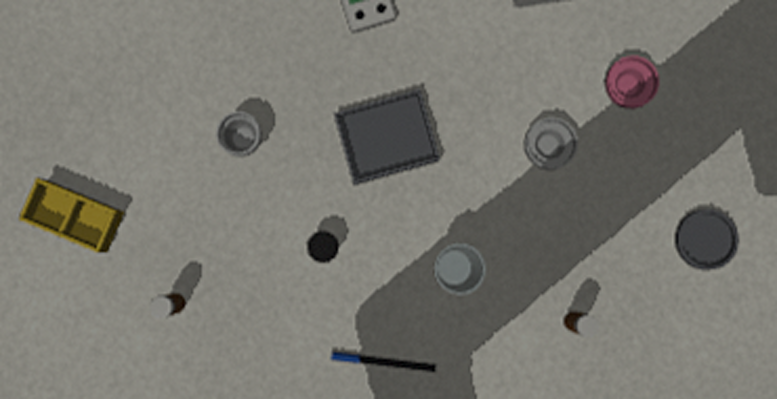

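Request:
step_arm([
  [0.048, 0.035, 0, 0, 0, 0],
  [0.048, 0.035, 0, 0, 0, 0],
  [0.048, 0.035, 0, 0, 0, 0],
  [0.048, 0.035, 0, 0, 0, 0],
  [0.046, 0.033, 0, 0, 0, 0],
  [0, 0, 0, 0, 0, 0],
  [0, 0, 0, 0, 0, 0],
], jaw=0.087, squeeze=20)

```text
time: 1.78
position: [0.4858, -0.4007, 0.4046]
tool_rot: [0.979, 0.203, -0.0, 0.0]
ft_force: [0.2, -0.4, -0.9]
grip_width: 0.0869
grip_force: 0.0
```

```bash
cat >> h.py <<'E'
def circ(P):
    A=np.c_[2*P[:,:2],np.ones(len(P))]; b=(P[:,:2]**2).sum(1)
    s=np.linalg.lstsq(A,b,rcond=None)[0]; return s[:2],np.sqrt(s[2]+s[:2]@s[:2])
def near(W,xy,rad,z0,z1):
    m=(np.hypot(W[...,0]-xy[0],W[...,1]-xy[1])<rad)&(W[...,2]>z0)&(W[...,2]<z1); return W[m]
def rim(W,xy,rad,z0,z1):
    P=near(W,xy,rad,z0,z1)
    if len(P)<20: return len(P)
    c,r=cv2.minEnclosingCircle((P[:,:2]*1000).astype(np.float32))
    return len(P),"enc",np.round(c,1),round(r,1),"ztop %.4f"%np.percentile(P[:,2],90)
E
python3 - <<'E'
from h import *
o=get_obs();print(o["time"],o["position"],o["tool_rot"]); c,W=snap("wrist"); print(c["mount"].round(3),c["fov_y"])
v=W[c["depth"]>0]; print(v.min(0),v.max(0))
cv2.imwrite("pics/w1.png",c["pixels"])
print(rim(W,(.486,-.4),.045,.011,.019)); print(rim(W,(.604,-.2055),.04,.024,.034)); print(rim(W,(.385,-.236),.02,.064,.08)); print(rim(W,(.451,-.088),.04,.068,.08))
E
```

```text
1.775 [ 0.48582201 -0.40065018  0.40464755] [ 9.79196428e-01  2.02914290e-01 -3.76986078e-04  6.70601278e-05]
[[ 0.     0.965  0.262  0.07 ]
 [ 1.    -0.     0.     0.002]
 [ 0.     0.262 -0.965  0.019]
 [ 0.     0.     0.     1.   ]] 69.77544294021934
[ 0.20049905 -0.78076739 -0.00332963] [ 0.79943482 -0.03253517  0.34597168]
(593, 'enc', array([ 486.4, -404.1]), 37.7, 'ztop 0.0153')
(432, 'enc', array([ 604.4, -209. ]), 32.2, 'ztop 0.0293')
(401, 'enc', array([ 385.3, -239.4]), 13.1, 'ztop 0.0715')
(260, 'enc', array([ 455.4, -109.5]), 21.4, 'ztop 0.0756')
```

View pics/w1.png

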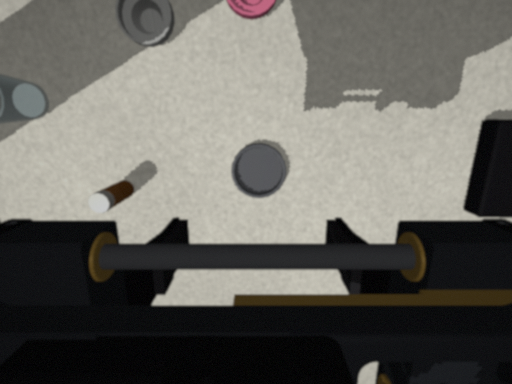

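Request:
step_arm([
  [0.0108, 0.048, 0, 0, 0, 0],
  [0.0108, 0.048, 0, 0, 0, 0],
  [0.0108, 0.048, 0, 0, 0, 0],
  [0.0108, 0.048, 0, 0, 0, 0],
  [0.0108, 0.048, 0, 0, 0, 0],
  [0.0108, 0.048, 0, 0, 0, 0],
  [0.0108, 0.048, 0, 0, 0, 0],
  [0.0108, 0.048, 0, 0, 0, 0],
  [0.0108, 0.048, 0, 0, 0, 0],
  [0.0108, 0.048, 0, 0, 0, 0],
  [0.01, 0.048, 0, 0, 0, 0],
  [0.01, 0.048, 0, 0, 0, 0],
])

```text
time: 3.32
position: [0.6146, 0.1746, 0.4049]
tool_rot: [0.98, 0.201, 0.0, 0.0]
ft_force: [-0.4, -0.5, -0.2]
grip_width: 0.0872
grip_force: 0.0
```

Request:
step_arm([
  [0, 0, -0.03, 0, 0, 0],
  [0, 0, -0.03, 0, 0, 0],
  [0, 0, 0, 0, 0, 0],
  [0, 0, 0, 0, 0, 0],
])

```text
time: 3.82
position: [0.6146, 0.174, 0.3457]
tool_rot: [0.979, 0.202, 0.001, 0.0]
ft_force: [0.5, -0.3, -1.1]
grip_width: 0.0872
grip_force: 0.0
```

```bash
python3 - <<'E'
from h import *
o=get_obs();print(o["time"],o["position"],o["tool_rot"]); c,W=snap("wrist")
print(rim(W,(.614,.177),.036,.04,.05)); print(rim(W,(.477,.0745),.03,.034,.045)); print(rim(W,(.406,.2615),.02,.064,.08))
P=near(W,(.614,-.003),.08,.017,.028); 
if len(P)>50: print(cv2.minAreaRect((P[:,:2]*1000).astype(np.float32)))
E
```

```text
3.825 [0.61464976 0.17403974 0.34574261] [9.79478118e-01 2.01548860e-01 8.12296836e-04 1.19593779e-04]
(511, 'enc', array([615. , 174.9]), 27.0, 'ztop 0.0454')
0
0
((640.0820922851562, 1.4947929382324219), (39.44694900512695, 112.62859344482422), 15.685901641845703)
```

Request:
step_arm([
  [0, 0.002, -0.04, 0, 0, 0],
  [0, 0, -0.04, 0, 0, 0],
  [0, 0, -0.036, 0, 0, 0],
  [0, 0, -0.03, 0, 0, 0],
  [0, 0, 0, 0, 0, 0],
])

```text
time: 4.5
position: [0.6137, 0.1768, 0.1978]
tool_rot: [0.979, 0.202, -0.001, -0.0]
ft_force: [0.1, -0.4, 0.8]
grip_width: 0.0869
grip_force: 0.0
```

Request:
step_arm([
  [0, 0, 0, 0, 0, 0],
  [0, 0, 0, 0, 0, 0],
  [0, 0, 0, 0, 0, 0],
  [0, 0, 0, 0, 0, 0],
  [0, 0, 0, 0, 0, 0],
  [0, 0, 0, 0, 0, 0],
], jaw=0.03, squeeze=20)

```text
time: 5.25
position: [0.6141, 0.1773, 0.1995]
tool_rot: [0.979, 0.203, 0.0, 0.0]
ft_force: [-0.5, -0.9, 5.6]
grip_width: 0.0534
grip_force: 20.0
```

Request:
step_arm([
  [0, 0, 0.04, 0, 0, 0],
  [0, 0, 0.06, 0, 0, 0],
  [0, 0, 0, 0, 0, 0],
])

```text
time: 5.62
position: [0.6157, 0.1776, 0.3035]
tool_rot: [0.979, 0.202, 0.005, 0.0]
ft_force: [0.6, -0.2, -0.5]
grip_width: 0.0535
grip_force: 20.0
```

Request:
step_arm([
  [-0.0107, -0.0483, 0, 0, 0, 0],
  [-0.0107, -0.0483, 0, 0, 0, 0],
  [-0.0107, -0.0483, 0, 0, 0, 0],
  [-0.0107, -0.0483, 0, 0, 0, 0],
  [-0.0107, -0.0483, 0, 0, 0, 0],
  [-0.0107, -0.0483, 0, 0, 0, 0],
  [-0.0107, -0.0483, 0, 0, 0, 0],
  [-0.0107, -0.0483, 0, 0, 0, 0],
  [-0.0107, -0.0483, 0, 0, 0, 0],
  [-0.0107, -0.0483, 0, 0, 0, 0],
  [-0.0107, -0.0483, 0, 0, 0, 0],
  [-0.0107, -0.0483, 0, 0, 0, 0],
])

```text
time: 7.12
position: [0.4846, -0.4034, 0.297]
tool_rot: [0.979, 0.202, -0.001, -0.001]
ft_force: [0.2, -0.6, -0.2]
grip_width: 0.054
grip_force: 20.0
```

Request:
step_arm([
  [0, 0, -0.04, 0, 0, 0],
  [0, 0, -0.03, 0, 0, 0],
  [0, 0, 0, 0, 0, 0],
  [0, 0, 0, 0, 0, 0],
])

```text
time: 7.62
position: [0.4857, -0.4023, 0.2288]
tool_rot: [0.979, 0.203, 0.0, -0.0]
ft_force: [0.6, -0.2, -1.3]
grip_width: 0.0534
grip_force: 20.0
```

Request:
step_arm([
  [0, 0, -0.012, 0, 0, 0],
  [0, 0, -0.008, 0, 0, 0],
  [0, 0, -0.005, 0, 0, 0],
  [0, 0, -0.0005, 0, 0, 0],
  [0, 0, 0, 0, 0, 0],
  [0, 0, 0, 0, 0, 0],
])

```text
time: 8.38
position: [0.4854, -0.4021, 0.2034]
tool_rot: [0.979, 0.202, -0.0, -0.0]
ft_force: [-1.2, 2.1, 2.8]
grip_width: 0.0537
grip_force: 20.0
```

Request:
step_arm([
  [0, 0, 0, 0, 0, 0],
  [0, 0, 0, 0, 0, 0],
  [0, 0, 0, 0, 0, 0],
  [0, 0, 0, 0, 0, 0],
], jaw=0.087)

```text
time: 8.88
position: [0.4855, -0.4024, 0.2031]
tool_rot: [0.979, 0.202, -0.0, 0.0]
ft_force: [-0.1, -0.3, -0.2]
grip_width: 0.0839
grip_force: 0.0
```

Request:
step_arm([
  [0, 0, 0.04, 0, 0, 0],
  [0, 0, 0.05, 0, 0, 0],
  [0, 0, 0.05, 0, 0, 0],
  [0, 0, 0, 0, 0, 0],
  [0, 0, 0, 0, 0, 0],
])

```text
time: 9.5
position: [0.4852, -0.402, 0.3429]
tool_rot: [0.979, 0.202, -0.0, -0.0]
ft_force: [-0.1, -0.7, -0.2]
grip_width: 0.0869
grip_force: 0.0
```

```bash
python3 - <<'E'
from h import *
o=get_obs();print(o["time"],o["position"],o["tool_rot"]); c,W=snap("wrist")
print("deep",rim(W,(.486,-.402),.036,.043,.055)); print("dish",rim(W,(.486,-.402),.045,.011,.019))
E
```

```text
9.5 [ 0.48517133 -0.40197805  0.34292037] [ 9.79284032e-01  2.02490980e-01 -2.32855364e-04 -3.64250892e-04]
deep (559, 'enc', array([ 485.9, -403.5]), 26.9, 'ztop 0.0494')
dish (889, 'enc', array([ 486.4, -404.2]), 37.8, 'ztop 0.0160')
```

Request:
step_arm([
  [0.03, 0.048, 0, 0, 0, 0],
  [0.03, 0.048, 0, 0, 0, 0],
  [0.03, 0.049, 0, 0, 0, 0],
  [0.029, 0.049, 0, 0, 0, 0],
  [0, 0, 0, 0, 0, 0],
  [0, 0, 0, 0, 0, 0],
])

```text
time: 10.3
position: [0.6041, -0.2082, 0.3415]
tool_rot: [0.979, 0.203, -0.001, -0.001]
ft_force: [-0.5, -0.5, 0.4]
grip_width: 0.0869
grip_force: 0.0
```

```bash
python3 - <<'E'
from h import *
o=get_obs();print(o["time"],o["position"],o["tool_rot"]); c,W=snap("wrist")
print("sh",rim(W,(.604,-.208),.04,.024,.036))
E
```

```text
10.3 [ 0.6041038  -0.20815034  0.34150156] [ 9.79192307e-01  2.02927675e-01 -1.45824614e-03 -8.10831140e-04]
sh (560, 'enc', array([ 604.7, -208.9]), 32.0, 'ztop 0.0294')
```

Request:
step_arm([
  [0, 0.0008, -0.04, 0, 0, 0],
  [0, 0, -0.05, 0, 0, 0],
  [0, 0, -0.04, 0, 0, 0],
  [0, 0, -0.018, 0, 0, 0],
  [0, 0, -0.008, 0, 0, 0],
  [0, 0, 0, 0, 0, 0],
  [0, 0, 0, 0, 0, 0],
])

```text
time: 11.22
position: [0.6051, -0.2079, 0.1888]
tool_rot: [0.979, 0.202, 0.001, 0.001]
ft_force: [0.2, -0.8, 0.4]
grip_width: 0.087
grip_force: 0.0
```

Request:
step_arm([
  [0, 0, 0, 0, 0, 0],
  [0, 0, 0, 0, 0, 0],
  [0, 0, 0, 0, 0, 0],
  [0, 0, 0, 0, 0, 0],
  [0, 0, 0, 0, 0, 0],
], jaw=0.04)

```text
time: 11.85
position: [0.6046, -0.2075, 0.1876]
tool_rot: [0.979, 0.203, 0.0, 0.0]
ft_force: [-0.5, 0.8, 2.8]
grip_width: 0.0631
grip_force: 20.0
```

Request:
step_arm([
  [0, 0, 0.04, 0, 0, 0],
  [0, 0, 0.05, 0, 0, 0],
  [-0.0238, -0.0389, 0, 0, 0, 0],
  [-0.0238, -0.0389, 0, 0, 0, 0],
  [-0.0238, -0.0389, 0, 0, 0, 0],
  [-0.0238, -0.0389, 0, 0, 0, 0],
  [-0.0238, -0.0389, 0, 0, 0, 0],
  [0, 0, 0, 0, 0, 0],
  [0, 0, 0, 0, 0, 0],
  [0, 0, 0, 0, 0, 0],
])

```text
time: 13.1
position: [0.4861, -0.4007, 0.277]
tool_rot: [0.979, 0.203, -0.0, -0.001]
ft_force: [-0.7, 0.6, -0.4]
grip_width: 0.0634
grip_force: 20.0
```

```bash
python3 - <<'E'
from h import *
a=[]
for i in range(3):
    o=get_obs();a.append(o["position"]); c,W=snap("wrist")
    z=a[-1][2]-.1876
    print("sh",rim(W,(.4857,-.403),.04,z+.024,z+.036))
print(o["time"],np.mean(a,0),np.array(a).std(0)); cv2.imwrite("pics/w2.png",c["pixels"])
E
```

```text
sh (2236, 'enc', array([ 492.8, -400. ]), 38.4, 'ztop 0.1192')
sh (2230, 'enc', array([ 493.1, -399.8]), 38.4, 'ztop 0.1192')
sh (2238, 'enc', array([ 493. , -399.8]), 38.4, 'ztop 0.1193')
13.2 [ 0.48612513 -0.40072163  0.27709789] [5.27722771e-05 3.88604270e-05 6.25161285e-05]
```

View pics/w2.png

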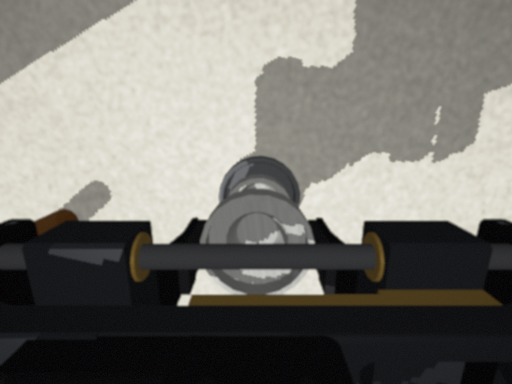

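Request:
step_arm([
  [-0.0004, -0.0012, -0.02, 0, 0, 0],
  [0, 0, -0.02, 0, 0, 0],
  [0, 0, -0.008, 0, 0, 0],
  [0, 0, 0, 0, 0, 0],
  [0, 0, 0, 0, 0, 0],
  [0, 0, 0, 0, 0, 0],
])

```text
time: 14.0
position: [0.4853, -0.4035, 0.23]
tool_rot: [0.979, 0.202, 0.0, 0.001]
ft_force: [-0.9, 0.5, -1.1]
grip_width: 0.0633
grip_force: 20.0
```

Request:
step_arm([
  [0, 0, -0.004, 0, 0, 0],
  [0, 0, -0.002, 0, 0, 0],
  [0, 0, 0, 0, 0, 0],
  [0, 0, 0, 0, 0, 0],
])

```text
time: 14.5
position: [0.4851, -0.4032, 0.2232]
tool_rot: [0.979, 0.202, -0.0, -0.0]
ft_force: [0.6, -0.6, -0.8]
grip_width: 0.0633
grip_force: 20.0
```

Request:
step_arm([
  [0.0005, 0.0008, 0, 0, 0, 0],
  [0, 0, -0.001, 0, 0, 0],
  [0, 0, -0.0008, 0, 0, 0],
  [0, 0, 0, 0, 0, 0],
  [0, 0, 0, 0, 0, 0],
])

```text
time: 15.12
position: [0.4856, -0.4024, 0.2216]
tool_rot: [0.979, 0.202, 0.0, -0.0]
ft_force: [-0.4, 0.9, 1.5]
grip_width: 0.0636
grip_force: 20.0
```

Request:
step_arm([
  [0, 0, 0, 0, 0, 0],
  [0, 0, 0, 0, 0, 0],
  [0, 0, 0, 0, 0, 0],
  [0, 0, 0, 0, 0, 0],
], jaw=0.087)

```text
time: 15.62
position: [0.4856, -0.4024, 0.2214]
tool_rot: [0.979, 0.202, -0.0, -0.0]
ft_force: [0.8, 0.9, 0.4]
grip_width: 0.086
grip_force: 0.0
```

Request:
step_arm([
  [0, 0, 0.03, 0, 0, 0],
  [0, 0, 0.05, 0, 0, 0],
  [0, 0, 0.05, 0, 0, 0],
  [0, 0, 0, 0, 0, 0],
  [0, 0, 0, 0, 0, 0],
])

```text
time: 16.25
position: [0.4853, -0.402, 0.3511]
tool_rot: [0.979, 0.202, -0.0, -0.0]
ft_force: [-1.0, -0.3, 0.2]
grip_width: 0.0874
grip_force: 0.0
```

```bash
python3 - <<'E'
from h import *
o=get_obs();print(o["time"],o["position"],o["tool_rot"]); c,W=snap("wrist")
P=near(W,(.486,-.402),.04,.052,.08); A=np.c_[P[:,:2],np.ones(len(P))]
T=P[P[:,2]>np.percentile(P[:,2],50)-.002]; print(np.percentile(P[:,2],[10,50,90]))
print("sh",rim(W,(.486,-.402),.04,.057,.08))
s=np.linalg.lstsq(np.c_[T[:,:2],np.ones(len(T))],T[:,2],rcond=None)[0]; print("tilt",s)
print("dish",rim(W,(.486,-.402),.045,.011,.019))
cv2.imwrite("pics/w3.png",cv2.resize(c["pixels"][100:250,150:350],None,fx=3,fy=3))
E
```

```text
16.25 [ 0.48526168 -0.40202918  0.3510854 ] [ 9.79284373e-01  2.02489173e-01 -2.41632970e-04 -4.39147412e-04]
[0.05221934 0.06060535 0.06312799]
sh (701, 'enc', array([ 485.7, -403.8]), 32.0, 'ztop 0.0634')
tilt [0.00299358 0.00387863 0.06230475]
dish (412, 'enc', array([ 487.4, -404. ]), 37.7, 'ztop 0.0153')
```

View pics/w3.png

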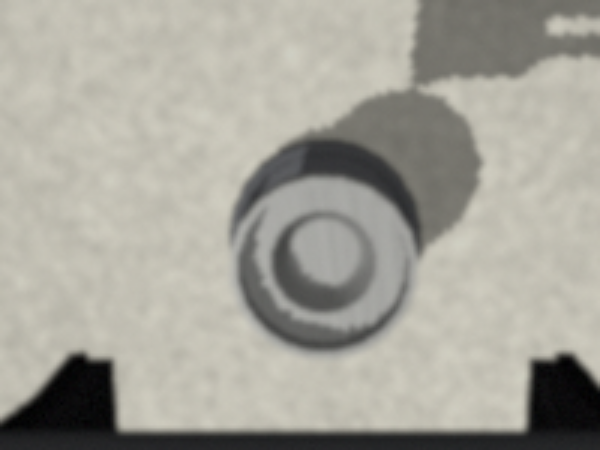

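Request:
step_arm([
  [-0.025, 0.041, 0, 0, 0, 0],
  [-0.025, 0.041, 0, 0, 0, 0],
  [-0.025, 0.041, 0, 0, 0, 0],
  [-0.0255, 0.041, 0, 0, 0, 0],
  [0, 0, 0, 0, 0, 0],
  [0, 0, -0.04, 0, 0, 0],
  [0, 0, -0.04, 0, 0, 0],
  [0, 0, -0.033, 0, 0, 0],
  [0, 0, -0.02, 0, 0, 0],
  [0, 0, 0, 0, 0, 0],
  [0, 0, 0, 0, 0, 0],
])

```text
time: 17.68
position: [0.3853, -0.2388, 0.2183]
tool_rot: [0.979, 0.202, -0.0, -0.0]
ft_force: [-0.2, -0.2, 0.1]
grip_width: 0.0869
grip_force: 0.0
```

Request:
step_arm([
  [0, 0, 0, 0, 0, 0],
  [0, 0, 0, 0, 0, 0],
  [0, 0, 0, 0, 0, 0],
  [0, 0, 0, 0, 0, 0],
  [0, 0, 0, 0, 0, 0],
  [0, 0, 0, 0, 0, 0],
  [0, 0, 0, 0, 0, 0],
], jaw=0.015)

```text
time: 18.55
position: [0.3851, -0.2384, 0.2184]
tool_rot: [0.979, 0.202, -0.0, -0.0]
ft_force: [-0.2, 0.2, 0.2]
grip_width: 0.0253
grip_force: 20.1
```

Request:
step_arm([
  [0, 0, 0.05, 0, 0, 0],
  [0, 0, 0.06, 0, 0, 0],
  [0, 0, 0.01, 0, 0, 0],
  [0.01, 0.0463, 0, 0, 0, 4],
  [0.01, 0.0463, 0, 0, 0, 4],
  [0.01, 0.0463, 0, 0, 0, 4],
  [0.01, 0.0463, 0, 0, 0, 4],
  [0.01, 0.0463, 0, 0, 0, 4],
  [0.01, 0.0463, 0, 0, 0, 4],
  [0.01, 0.0463, 0, 0, 0, 4],
  [0.01, 0.0463, 0, 0, 0, 4],
  [0.01, 0.0463, 0, 0, 0, 4],
])

```text
time: 20.05
position: [0.4748, 0.1798, 0.3372]
tool_rot: [0.868, 0.496, -0.001, -0.0]
ft_force: [0.5, 0.2, 0.3]
grip_width: 0.0257
grip_force: 20.0
```

Request:
step_arm([
  [0.01, 0.0463, 0, 0, 0, 4],
  [0.01, 0.0463, 0, 0, 0, 4],
  [0.01, 0.0463, 0, 0, 0, 0],
  [0.01, 0.0463, 0, 0, 0, 0],
  [0.01, 0.0463, 0, 0, 0, 0],
  [0, 0, 0, 0, 0, 0],
  [0, 0, 0, 0, 0, 0],
])

```text
time: 20.92
position: [0.5244, 0.4092, 0.3367]
tool_rot: [0.832, 0.555, -0.002, 0.0]
ft_force: [0.4, 0.2, -0.6]
grip_width: 0.026
grip_force: 20.0
```

```bash
python3 - <<'E'
from h import *
o=get_obs();print(o["time"],o["position"],R.from_quat(o["tool_rot"]).as_matrix()[:,1],o["q"]); c,W=snap("wrist")
P=near(W,(.516,.387),.075,.03,.042); print(len(P)); print(cv2.minAreaRect((P[:,:2]*1000).astype(np.float32)))
cv2.imwrite("pics/w4.png",c["pixels"])
E
```

```text
20.925 [0.52436686 0.40921417 0.33672569] [ 0.92314809 -0.38443885 -0.00209111] [ 4.95104185e-01  6.57359052e-01  1.38530649e+00 -5.77321517e-04
  1.10288404e+00  8.89962831e-01]
879
((523.448974609375, 402.0296630859375), (69.9947738647461, 55.9858283996582), 67.357421875)
```

View pics/w4.png

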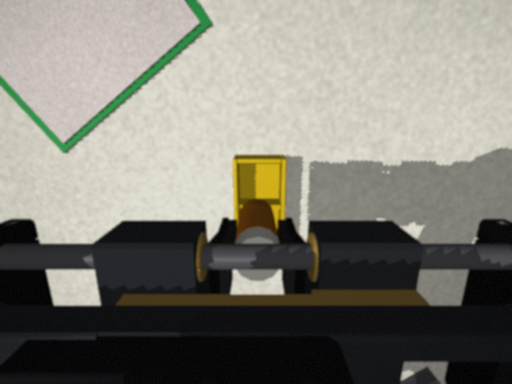

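Request:
step_arm([
  [0.001, 0, -0.03, 0, 0, 0],
  [0, 0, -0.03, 0, 0, 0],
  [0, 0, -0.025, 0, 0, 0],
  [0, 0, -0.015, 0, 0, 0],
  [0, 0, -0.008, 0, 0, 0],
  [0, 0, -0.004, 0, 0, 0],
  [0, 0, 0, 0, 0, 0],
  [0, 0, 0, 0, 0, 0],
])

```text
time: 21.98
position: [0.5263, 0.41, 0.2273]
tool_rot: [0.832, 0.555, 0.001, 0.0]
ft_force: [0.2, -0.3, -0.6]
grip_width: 0.0254
grip_force: 20.0
```

Request:
step_arm([
  [0, 0, -0.003, 0, 0, 0],
  [0, 0, -0.001, 0, 0, 0],
  [0, 0, 0, 0, 0, 0],
  [0, 0, 0, 0, 0, 0],
])

```text
time: 22.48
position: [0.5262, 0.41, 0.2234]
tool_rot: [0.832, 0.555, 0.001, -0.0]
ft_force: [-1.9, -0.4, 5.2]
grip_width: 0.0256
grip_force: 20.0
```

Request:
step_arm([
  [0, 0, 0, 0, 0, 0],
  [0, 0, 0, 0, 0, 0],
  [0, 0, 0, 0, 0, 0],
  [0, 0, 0, 0, 0, 0],
], jaw=0.06)

```text
time: 22.98
position: [0.526, 0.4097, 0.2221]
tool_rot: [0.832, 0.555, -0.0, -0.0]
ft_force: [-0.8, 0.4, 0.1]
grip_width: 0.0555
grip_force: 0.0
```

Request:
step_arm([
  [0, 0, 0.05, 0, 0, 0],
  [0, 0, 0.05, 0, 0, 0],
  [0, 0, 0.02, 0, 0, 0],
  [-0.03, -0.037, 0, 0, 0, 0],
  [-0.03, -0.037, 0, 0, 0, 0],
  [-0.03, -0.037, 0, 0, 0, 0],
  [-0.0295, -0.037, 0, 0, 0, 0],
  [0, 0, 0, 0, 0, 0],
  [0, 0, 0, 0, 0, 0],
], jaw=0.08)

```text
time: 24.1
position: [0.4075, 0.262, 0.3429]
tool_rot: [0.832, 0.554, 0.001, 0.0]
ft_force: [0.1, 0.1, -0.4]
grip_width: 0.0798
grip_force: 0.0
```

```bash
python3 - <<'E'
from h import *
o=get_obs();print(o["time"],o["position"]); c,W=snap("wrist")
print("vialL",rim(W,(.4065,.261),.02,.064,.08)); print("placed",rim(W,(.526,.409),.02,.066,.085))
P=near(W,(.516,.387),.075,.03,.042); print(len(P)); print(cv2.minAreaRect((P[:,:2]*1000).astype(np.float32)))
E
```

```text
24.1 [0.40745513 0.26204114 0.34292548]
vialL (560, 'enc', array([407. , 259.4]), 12.8, 'ztop 0.0714')
placed 0
1670
((509.8488464355469, 369.14892578125), (73.37957000732422, 56.262664794921875), 67.32295227050781)
```

Request:
step_arm([
  [-0.0005, -0.001, -0.04, 0, 0, 0],
  [0, 0, -0.04, 0, 0, 0],
  [0, 0, -0.03, 0, 0, 0],
  [0, 0, -0.0145, 0, 0, 0],
  [0, 0, 0, 0, 0, 0],
  [0, 0, 0, 0, 0, 0],
])

```text
time: 24.9
position: [0.4067, 0.2612, 0.2187]
tool_rot: [0.832, 0.555, 0.001, 0.0]
ft_force: [-0.1, -0.2, 0.6]
grip_width: 0.0802
grip_force: 0.0
```

Request:
step_arm([
  [0, 0, 0, 0, 0, 0],
  [0, 0, 0, 0, 0, 0],
  [0, 0, 0, 0, 0, 0],
  [0, 0, 0, 0, 0, 0],
  [0, 0, 0, 0, 0, 0],
  [0, 0, 0, 0, 0, 0],
  [0, 0, 0, 0, 0, 0],
], jaw=0.015)

```text
time: 25.78
position: [0.4061, 0.2608, 0.2179]
tool_rot: [0.832, 0.555, -0.0, -0.0]
ft_force: [0.1, -0.1, 0.0]
grip_width: 0.0255
grip_force: 19.9
```

Request:
step_arm([
  [0, 0, 0.05, 0, 0, 0],
  [0, 0, 0.05, 0, 0, 0],
  [0.025, 0.0255, 0, 0, 0, 0],
  [0.025, 0.0255, 0, 0, 0, 0],
  [0.025, 0.0255, 0, 0, 0, 0],
  [0.0245, 0.025, 0, 0, 0, 0],
  [0, 0, 0, 0, 0, 0],
  [0, 0, 0, 0, 0, 0],
])

```text
time: 26.78
position: [0.5047, 0.3618, 0.3172]
tool_rot: [0.832, 0.555, -0.001, -0.0]
ft_force: [-0.0, 0.4, -0.7]
grip_width: 0.0256
grip_force: 19.9
```

Request:
step_arm([
  [0.001, 0.0003, -0.03, 0, 0, 0],
  [0, 0, -0.03, 0, 0, 0],
  [0, 0, -0.018, 0, 0, 0],
  [0, 0, -0.008, 0, 0, 0],
  [0, 0, -0.005, 0, 0, 0],
  [0, 0, -0.003, 0, 0, 0],
  [0, 0, -0.001, 0, 0, 0],
  [0, 0, 0, 0, 0, 0],
  [0, 0, 0, 0, 0, 0],
])

```text
time: 27.9
position: [0.5067, 0.3627, 0.2233]
tool_rot: [0.832, 0.555, 0.0, 0.0]
ft_force: [-0.3, -0.4, -0.1]
grip_width: 0.0257
grip_force: 19.9
```

Request:
step_arm([
  [0, 0, 0, 0, 0, 0],
  [0, 0, 0, 0, 0, 0],
  [0, 0, 0, 0, 0, 0],
  [0, 0, 0, 0, 0, 0],
], jaw=0.06)

```text
time: 28.4
position: [0.5066, 0.3626, 0.2229]
tool_rot: [0.832, 0.555, -0.0, 0.0]
ft_force: [-0.2, -1.0, -0.2]
grip_width: 0.0559
grip_force: 0.0
```

Request:
step_arm([
  [0, 0, 0.05, 0, 0, 0],
  [0, 0, 0.05, 0, 0, 0],
  [0, 0, 0.02, 0, 0, 0],
  [0, -0.048, 0, 0, 0, -8],
  [-0.005, -0.048, 0, 0, 0, -8],
  [-0.005, -0.048, 0, 0, 0, -8],
  [-0.005, -0.048, 0, 0, 0, -8],
  [-0.005, -0.048, 0, 0, 0, -8],
  [-0.005, -0.048, 0, 0, 0, -8],
  [-0.004, 0, 0, 0, 0, -4],
  [0, 0, 0, 0, 0, 0],
  [0, 0, 0, 0, 0, 0],
], jaw=0.075)

```text
time: 29.9
position: [0.4777, 0.0749, 0.343]
tool_rot: [0.991, 0.135, 0.0, 0.0]
ft_force: [0.9, -0.1, 0.3]
grip_width: 0.075
grip_force: 0.0
```

```bash
python3 - <<'E'
from h import *
o=get_obs();print(o["time"],o["position"],R.from_quat(o["tool_rot"]).as_matrix()[:,1]); c,W=snap("wrist")
print("stopper",rim(W,(.4775,.0745),.03,.032,.045))
c,W=snap("top"); 
for p in((.526,.409),(.506,.362)): print("vial",rim(W,p,.02,.066,.085))
c,W=snap("scene")
for p in((.526,.409),(.506,.362)): print("vial",rim(W,p,.02,.066,.085))
E
```

```text
29.9 [0.47772002 0.07493594 0.34303747] [ 2.66565548e-01 -9.63816789e-01  7.11810267e-05]
stopper (1013, 'enc', array([477.9,  72.2]), 19.7, 'ztop 0.0374')
vial (99, 'enc', array([524.2, 408.9]), 13.0, 'ztop 0.0774')
vial (95, 'enc', array([506.1, 361.4]), 13.0, 'ztop 0.0775')
vial (140, 'enc', array([525.8, 412.4]), 13.7, 'ztop 0.0767')
vial (130, 'enc', array([507.3, 365.4]), 13.8, 'ztop 0.0768')
```

Request:
step_arm([
  [0, -0.0013, -0.04, 0, 0, 0],
  [0, 0, -0.05, 0, 0, 0],
  [0, 0, -0.04, 0, 0, 0],
  [0, 0, -0.018, 0, 0, 0],
  [0, 0, -0.007, 0, 0, 0],
  [0, 0, 0, 0, 0, 0],
  [0, 0, 0, 0, 0, 0],
])

```text
time: 30.92
position: [0.478, 0.0734, 0.1888]
tool_rot: [0.991, 0.134, 0.001, 0.0]
ft_force: [0.6, 0.4, 0.6]
grip_width: 0.0748
grip_force: 0.0
```

Request:
step_arm([
  [0, 0, 0, 0, 0, 0],
  [0, 0, 0, 0, 0, 0],
  [0, 0, 0, 0, 0, 0],
  [0, 0, 0, 0, 0, 0],
  [0, 0, 0, 0, 0, 0],
  [0, 0, 0, 0, 0, 0],
], jaw=0.025, squeeze=15)

```text
time: 31.68
position: [0.4776, 0.0733, 0.188]
tool_rot: [0.991, 0.134, 0.0, 0.0]
ft_force: [0.2, -1.2, 1.3]
grip_width: 0.0371
grip_force: 14.8
```

Request:
step_arm([
  [0, 0, 0.03, 0, 0, 0],
  [0, 0, 0.05, 0, 0, 0],
  [0.034, -0.019, 0, 0, 0, 0],
  [0.034, -0.019, 0, 0, 0, 0],
  [0.034, -0.019, 0, 0, 0, 0],
  [0.034, -0.019, 0, 0, 0, 0],
  [0, 0, 0, 0, 0, 0],
  [0, 0, 0, 0, 0, 0],
])

```text
time: 32.67
position: [0.6125, -0.0024, 0.2672]
tool_rot: [0.991, 0.134, -0.002, -0.001]
ft_force: [0.5, -0.2, -1.3]
grip_width: 0.0372
grip_force: 14.9
```

```bash
python3 - <<'E'
from h import *
o=get_obs();print(o["time"],o["position"]); c,W=snap("wrist")
cv2.imwrite("pics/w5.png",c["pixels"])
E
```

```text
32.675 [ 0.61251993 -0.00244637  0.26718638]
```

View pics/w5.png

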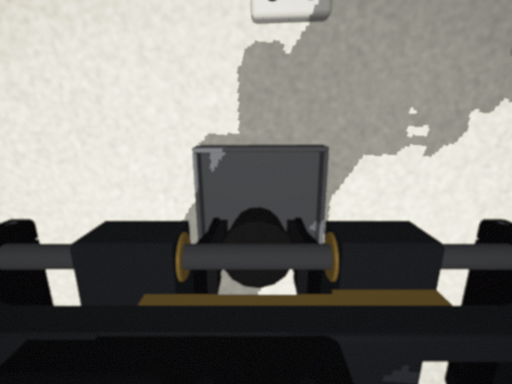

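Request:
step_arm([
  [0, 0, -0.03, 0, 0, 0],
  [0, 0, -0.025, 0, 0, 0],
  [0, 0, -0.012, 0, 0, 0],
  [0, 0, -0.005, 0, 0, 0],
  [0, 0, -0.003, 0, 0, 0],
  [0, 0, -0.001, 0, 0, 0],
  [0, 0, 0, 0, 0, 0],
  [0, 0, 0, 0, 0, 0],
])

```text
time: 33.72
position: [0.6137, -0.0028, 0.1924]
tool_rot: [0.991, 0.134, 0.0, 0.0]
ft_force: [-0.4, -0.3, 0.0]
grip_width: 0.0374
grip_force: 14.9
```

Request:
step_arm([
  [0, 0, 0, 0, 0, 0],
  [0, 0, 0, 0, 0, 0],
  [0, 0, 0, 0, 0, 0],
  [0, 0, 0, 0, 0, 0],
], jaw=0.06)

```text
time: 34.22
position: [0.6136, -0.0027, 0.192]
tool_rot: [0.991, 0.134, 0.0, 0.0]
ft_force: [-0.0, -0.1, 0.0]
grip_width: 0.0594
grip_force: 0.0
```

Request:
step_arm([
  [0, 0, 0.03, 0, 0, 0],
  [0, 0, 0.05, 0, 0, 0],
  [0, 0, 0.06, 0, 0, 0],
  [0, 0, 0.04, 0, 0, 0],
  [0, 0, 0, 0, 0, 0],
  [0, 0, 0, 0, 0, 0],
])

```text
time: 34.98
position: [0.613, -0.0026, 0.3713]
tool_rot: [0.991, 0.134, -0.001, -0.0]
ft_force: [-0.1, 0.4, -0.3]
grip_width: 0.0597
grip_force: 0.0
```

```bash
python3 - <<'E'
from h import *
o=get_obs();print(o["time"],o["position"]); c,W=snap("scene")
print("stopper",rim(W,(.613,-.002),.03,.034,.05)); print("beaker",rim(W,(.451,-.088),.04,.07,.08)); print("lids",rim(W,(.486,-.402),.04,.055,.08))
cv2.imwrite("pics/s5.png",cv2.resize(c["pixels"][70:350,120:430],None,fx=1.9,fy=1.9))
E
```

```text
34.975 [ 0.61303342 -0.00261872  0.37132135]
stopper (187, 'enc', array([ 6.139e+02, -1.000e-01]), 20.3, 'ztop 0.0422')
beaker (56, 'enc', array([447.8, -87.9]), 28.2, 'ztop 0.0764')
lids (125, 'enc', array([ 484.4, -397.6]), 36.0, 'ztop 0.0641')
```

View pics/s5.png

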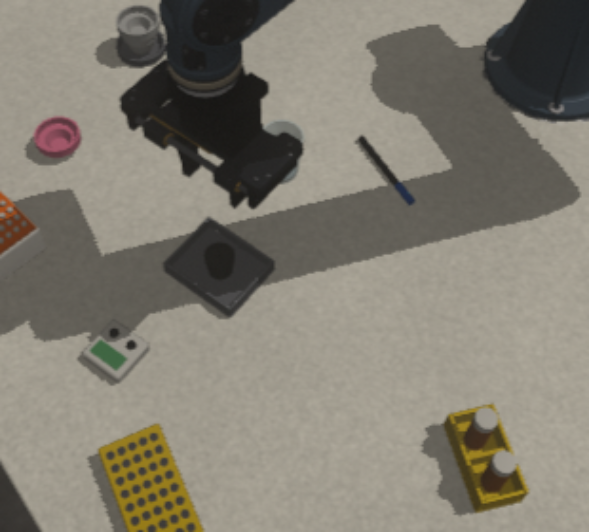

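Both vials are upright in the rack (about 485,425 and 498,470). The stopper stands in the tray (218,260), the lids are stacked in the dish (140,35), and the beaker is where it was. I'm handing in.

```bash
python3 -c "
from rig import hand_in
print(hand_in())"
```

```text
the job is handed in; nothing more can be done
None
```

I placed both vials, the stopper and the stacked lids, left the beaker where it was, and handed the job in at about 35 s; my camera checks showed everything in place, but no verdict came back.

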